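# Snap the dicing grid into the vegetable dicer

### The job

We are dicing tomatoes for the salsa: fit the dicing grid (the insert with the crossed blades, not the one with parallel blades only) into the vegetable dicer. Set it over its opening and press it straight down until the hooks at both ends have clicked over it, pressing firmly but never hard enough to crack the plastic, then give it a light tug upward to make sure that both hooks hold, and let go. Leave the other insert, the tomatoes and the ramekins where they are.

Things in the scene. Friction and masses are not known exactly. Their poses are not given: they have to be found in the camera images.
- grid: Dicing grid: white plastic frame 96 x 58 mm, 16 mm tall, round a lattice of crossed steel blades. A skirt 92 x 44 mm with a rounded lower edge reaches 18 mm below the frame; lugs at both short ends, 112 mm over all. 34 mm high, 0.12 kg, free on the table, skirt down. Origin: centre of the underside; x is its long axis, z up; the frame spans z = 18 to 34 mm. It fits either way round.
- grid_grip (a point): Centre of the grid's frame, 26 mm above the grid's origin, axes as the grid's: grasp here, across the 58 mm width (the grid's y), at the ribs in the middle of the long sides.
- grid_end_a (a point): Tip of the grid's lug at -x, level with the frame's underside, 56 mm from the grid's centre, 18 mm above the grid's origin. The lug is 26 mm wide and 8 mm thick, sticks out 8 mm from the frame and starts level with the frame's underside; its lower side slopes, its top is square. This point is level with the deck when that end is home.
- grid_end_b (a point): The same at the grid's other end, +x.
- slicer: Slicing insert, which stays where it is: the same white frame as the dicing grid, but with five parallel steel blades along its length and none crossing. Free on the table; which of the two places each insert takes varies. Origin and axes as the grid's.
- dicer: Vegetable dicer: clear catch box, grey deck 220 x 112 mm at z = 80 mm, grey pusher lid hinged at the +x end, standing open and leaning back, 240 mm high. Soft suction feet hold it: it cannot slide or turn, but sinks some millimetres when pressed, lifts a little when pulled, and springs back. Origin: centre of its underside, on the table; x along its length towards the lid, z up.
- seat (a point): Centre of the dicer's opening, in the plane of the deck's top, 22 mm in front of the dicer's centre; axes as the dicer's. The opening, 95 x 48 mm, long side along x, takes the grid's skirt with 1.5 to 2 mm of play all round. Home, the grid's frame lies flat on the deck and the grid's origin is 18 mm below this point. The deck is flat for 25 mm beside the frame.
- hook_front (a joint): Springy snap hook at the opening's front (-x) end, rad: 0 upright, growing as it bends outward, about 0.08 while a lug squeezes past, near 0 again once it has clicked over the lug. 22 mm wide, stands 23 mm above the deck; a slope leads down to a square catch 9.5 mm above the deck: a seated lug has 1.5 mm of upward play. A lug meets the slope about 9 mm above home.
- hook_back (a joint): The same hook at the back (+x) end of the opening, 121 mm from the other. Pushing the grid past both hooks takes 13 to 23 N in all, after which the force drops; above 32 N the plastic may crack.
- tomato_near: Beef tomato, 98 mm across, to the right of the dicer, nearer the robot; leave it alone.
- tomato_far: Beef tomato, 93 mm across, beyond the other; leave it alone.
- ramekin: White fluted ramekin, 68 mm across and 41 mm tall, on the left beyond the inserts (not the fixed one on the right); leave it alone. Origin: centre of its underside.
Things that resemble listed ones, but are neither listed nor needed, are in the scene too. Leave any black or brown look-alike of the grid alone.

How it is judged (in metres and radians):
On the way, in this order (a step that is already met when the one before it is completed fails the run):
1. the dicing grid is pressed home and both hooks have clicked over its lugs (z of each of grid_end_a, grid_end_b in the frame of seat below 0.0025 m and horizontal distance between grid and seat below 0.005 m and value of joint each of hook_front, hook_back below 0.025 rad), for 0.2 s.
2. a light upward tug (about 4 N) lifts the dicer a little on its soft feet while both hooks hold the grid (all of step 1 and height (world z) of dicer above 0.001 m), for 0.1 s.
At the end, for the whole second after the job is handed in: The dicing grid lies level in the dicer's opening, both ends within 2.5 mm of home and within 5 mm of the seat's centre, both hooks sprung back upright (within 0.025 rad) over its lugs, released and at rest (all of step 1 and linear speed of grid below 0.02 m/s and angle between grid's own z axis and vertical below 0.05 rad and contact force between grid and the fingers below 0.1 N); the robot touches nothing.
It fails at once if the grid is pressed against the dicer, or pulled, with more than 32 N (contact force between grid and dicer above 32 N).
It fails at once if the nearer tomato is shoved more than 20 mm from its place (distance of tomato_near from where it was at the start of the episode above 0.02 m).
It fails at once if the farther tomato is shoved more than 20 mm from its place (distance of tomato_far from where it was at the start of the episode above 0.02 m).
It fails at once if the ramekin is shoved more than 20 mm from its place (distance of ramekin from where it was at the start of the episode above 0.02 m).
It fails at once if the slicing insert is shoved more than 20 mm from its place (distance of slicer from where it was at the start of the episode above 0.02 m).
It also fails if it takes over 72 s, if anything falls off the work surface, if the arm or the gripper's body presses on something with over 40 N, if the wrist force passes 120 N, or if a joint passes its speed limit or range.

### The arm

A 7-joint arm with a two-finger parallel gripper is mounted at the origin on a cart in front of the work surface, level with it; the furniture and walls round the work are solid. World frame = base frame: x ahead of the robot, y to its left, z up, the work surface at z = 0. Lengths are in m, angles in degrees, forces in N, time in s.
With the tool pointing down it reaches from about 0.35 to 0.9 m from the base axis. Payload 8.1 kg.
Tool frame: the origin (TCP) lies on the centre line of the jaws, within the pads' length; the fingertips stand bot.tip_extent ahead of it and the grasp point (between the pads) lies 5 mm behind it (bot.tip_extent is the distance from the TCP to the fingertips, in m); z points along the fingers, y is the line along which they close (so a half turn about z gives the same grasp; the last joint's range is limited). The gripper opens to 85 mm and grips with 20 to 120 N. Pads are 22 mm wide; open, the fingers measure 114 mm over their backs; the gripper's body (76 mm by 85 mm) begins 54 mm behind the grasp point. The pads swing forward as they close: fully open they stand 13 mm farther back than shut.
Start: joints at [-73.086, 24.895, 1.432, 90.138, -0.665, 64.973, -4.303], TCP at [0.242, 0.576, 0.245] pointing down, gripper open.
Joint ranges: [-149.89, 149.89], [-25.12, 119.58], [-72.63, 75.52], [4.76, 147.25], [-75.54, 255.54], [6.69, 114.76], [-157.13, 157.13]. Speed limits (degrees/s): [127.2, 127.2, 172.46, 172.46, 180, 180, 180].

### API

Orientations are given as [roll, pitch, yaw] about the fixed x, y, z axes, in that order (R = Rz(yaw) Ry(pitch) Rx(roll)).
In Python, from station import bot gives the robot as it stands.
- The arm moves only by the tool step_arm, never from a script. Its argument "plan" is one flat list of numbers, 7 for each row, row after row: the gripper's target within -1 to 1 (fully open at 1, half-way at 0, shut at -1), then the shift along the tool's x, y, z in m, then the turn, a rotation vector about the tool's x, y, z in degrees. In form: [gripper, x, y, z, ax, ay, az, gripper, x, y, z, ax, ay, az, ...]. A call has exactly 5 rows; each row is the pose to reach, as a shift and turn from the pose commanded when the call began, along the tool's axes at that moment; what a row does not reach only later rows make up. A row lasts 1/8 s, in which the tool goes at most 62.5 mm and 10.7 degrees, less where a joint would pass 70% of its speed; a pose out of reach is approached as far as the arm can. A call with a gripper value outside its range is refused whole. The fingers move at their own pace and stop on an object; the grip force is fixed at half the most. Time passes only in rows, so rows that repeat a pose let the fingers close, or fill a call up. It gives the time, the measured TCP pose, the force, the opening and the grip force at its end, in the units of the state.
- bot.observe(): the state, without advancing time (a new reading comes with each control period).
- bot.get_image(name): name is "scene" or "top" or "wrist"; returns (picture, depth): 384x512x3 uint8, blue, green, red; 384x512 float32, m along the optical axis (not along the pixel's ray), 0 where there is no reading.
- bot.camera_model(name): a dict with "K" (3x3 intrinsics, pixels), "R" (3x3) and "t" (3): a world point X has camera coordinates R X + t. Camera axes: x right, y down, z forward; pixel columns grow to the right and rows downward; lengths in m; the calibration is good to about 2 mm. The wrist camera is an equidistant fisheye: a pixel r from the principal point sees the ray r / f radians off the axis. A picture is of the moment at which its call begins: read the wrist's pose just before it. camera_model takes no time and is no camera call; for the wrist camera it gives the pose at the moment of the call.
- bot.hand_in(): hands the job in; it is judged then, once.
Trained networks look in the newest picture that a camera, given by its name, has taken for a name from the list of things; names that differ only in an ending like _2 or _b are one class to them, and where a whole thing is asked for, a point or a joint stands for the part that bears it (a point fixed in the world has none). Each returns a list of dicts, best first, with "conf" (0 to 1); they miss things now and then, are a little off and sometimes report something else, mostly with a low value. They report only what shows in the picture. A call takes as long as a camera call. They do not tell look-alikes from the thing itself.
- bot.silhouettes(camera, thing): "region" (384x512 bool, what is visible of it).
- bot.landmark_of(camera, thing): "xyz" ([x, y, z] in m, in world coordinates, good to about 4 mm: a listed point, or the origin of a listed thing).
The state is a dict: "clock": time; "qpos": joint angles; "dq": joint speeds; "tau": joint torques, N m; "eef_pos": TCP position; "eef_rot": TCP orientation; "force": force on the tool from outside, world axes, zero at the start; "torque": the same for the moment, N m; "width": opening from 0.0 (shut) to 1.0 (fully open); "grasp_force": force on a finger pad.
Only numpy, scipy, OpenCV 4.12 (cv2) and the standard library are available. Lean on these libraries where they do the work, as an engineer would, in place of code of your own. Each camera call takes 0.05 s, during which the arm holds its last target. There are 200 camera calls.

## Working session

There is one attempt and no reset: what is moved stays moved. The work goes in short steps, Python scripts to look and compute and a tool call to move; the robot and the scene stay as the last step left them, time stands still between calls to the robot, and variables do not carry over. Pictures are saved under pics/ and viewed, at most 10 in all, crops included, and the job is handed in when it is done.

Besides the shell and the picture viewer there is one more tool, called as a command line: name --argument value ..., lists and objects as JSON in quotes. step_arm: Moves the arm, as the interface text tells. Its arguments: {"type":"object","properties":{"plan":{"type":"array","items":{"type":"number"}}},"required":["plan"]}

```bash
mkdir -p pics; ls; python3 - <<'E'
from station import bot
import cv2,numpy as np
print(bot.observe(), bot.tip_extent)
a,_=bot.get_image("scene"); 
for n in ["grid","slicer","dicer","seat","ramekin","grid_grip","hook_front","hook_back","grid_end_a"]:
    print(n,[(round(d['conf'],2),np.round(d['xyz'],3).tolist()) for d in bot.landmark_of("scene",n)])
b,_=bot.get_image("top")
for n in ["grid","slicer","dicer","seat","ramekin","grid_grip","hook_front","hook_back","grid_end_a"]:
    print(n,[(round(d['conf'],2),np.round(d['xyz'],3).tolist()) for d in bot.landmark_of("top",n)])
cv2.imwrite("pics/scene0.png",a);cv2.imwrite("pics/top0.png",b)
E
```

```text
pics
{'clock': 0.0, 'qpos': array([-73.08604338,  24.93575772,   1.43264276,  90.19013169,
        -0.66487172,  64.97412937,  -4.30221649]), 'dq': array([-0.12950591,  0.04709401, -0.01517453, -0.06787909, -0.0262959 ,
       -0.02605947, -0.08218986]), 'tau': array([ 4.51483384e-04, -6.70478797e+01,  1.02509782e+00, -3.16210091e+01,
        1.56203436e-02,  1.26070005e-02,  6.27804752e-05]), 'eef_pos': array([0.24199643, 0.57571   , 0.2445269 ]), 'eef_rot': array([-1.79908726e+02,  8.82681338e-03,  1.57202458e+02]), 'force': array([0.31527509, 0.02067198, 0.82471575]), 'torque': array([0.00644132, 0.00940215, 0.0311229 ]), 'grasp_force': 0.0, 'width': 0.9994836069399229} 0.014
grid [(0.89, [0.45, 0.185, 0.003]), (0.79, [0.336, -0.164, 0.001]), (0.71, [0.505, 0.061, -0.0])]
slicer [(0.71, [0.601, 0.186, 0.001])]
dicer [(0.58, [0.557, -0.087, -0.001])]
seat [(0.7, [0.536, -0.089, 0.083])]
ramekin [(0.6, [0.724, 0.148, 0.001])]
grid_grip [(0.7, [0.503, 0.056, 0.024]), (0.58, [0.454, 0.182, 0.03]), (0.57, [0.337, -0.164, 0.026])]Traceback (most recent call last):
  File "<stdin>", line 6, in <module>
ValueError: it knows: dicer, grid, grid_end, grid_grip, ramekin, seat, slicer, tomato_far, tomato_near
```

```bash
python3 - <<'E'
from station import bot
import cv2,numpy as np
b,_=bot.get_image("top")
c=bot.camera_model("top")
def pj(X):
    p=c["K"]@(c["R"]@np.array(X)+c["t"]); return (p[:2]/p[2]).round().tolist()
for n in ["grid","slicer","dicer","seat","grid_grip","grid_end","tomato_near","tomato_far","ramekin"]:
    print(n,[(round(d['conf'],2),np.round(d['xyz'],3).tolist(),pj(d['xyz'])) for d in bot.landmark_of("top",n)])
a,_=bot.get_image("scene")
cv2.imwrite("pics/both0.png",cv2.resize(np.vstack([a,b]),(450,675))[:,:]) 
cv2.imwrite("pics/scene0.png",a);cv2.imwrite("pics/top0.png",b)
E
```

```text
grid [(0.93, [0.502, 0.056, -0.002], [204.0, 206.0]), (0.79, [0.334, -0.165, -0.002], [280.0, 261.0])]
slicer [(0.58, [0.599, 0.183, -0.001], [161.0, 175.0])]
dicer [(0.81, [0.552, -0.086, 0.001], [251.0, 188.0]), (0.22, [0.457, 0.187, -0.004], [160.0, 223.0])]
seat [(0.6, [0.53, -0.086, 0.078], [251.0, 192.0])]
grid_grip [(0.85, [0.456, 0.182, 0.023], [159.0, 222.0]), (0.61, [0.504, 0.057, 0.022], [203.0, 205.0]), (0.61, [0.334, -0.163, 0.022], [280.0, 261.0])]
grid_end [(0.8, [0.493, 0.113, 0.018], [183.0, 209.0]), (0.73, [0.341, -0.222, 0.019], [300.0, 258.0]), (0.7, [0.336, -0.112, 0.022], [262.0, 261.0]), (0.63, [0.396, 0.189, 0.016], [158.0, 243.0]), (0.59, [0.512, 0.002, 0.016], [221.0, 202.0]), (0.56, [0.509, 0.178, 0.02], [161.0, 204.0])]
tomato_near [(0.63, [0.404, -0.355, -0.004], [342.0, 236.0]), (0.61, [0.552, -0.089, -0.001], [252.0, 189.0])]
tomato_far [(0.79, [0.532, -0.378, -0.0], [348.0, 192.0]), (0.31, [0.601, 0.184, 0.0], [161.0, 175.0])]
ramekin [(0.66, [0.725, 0.151, -0.003], [172.0, 135.0])]
```

View pics/top0.png

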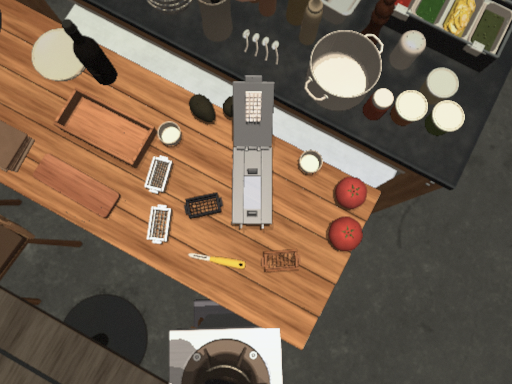

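View pics/scene0.png

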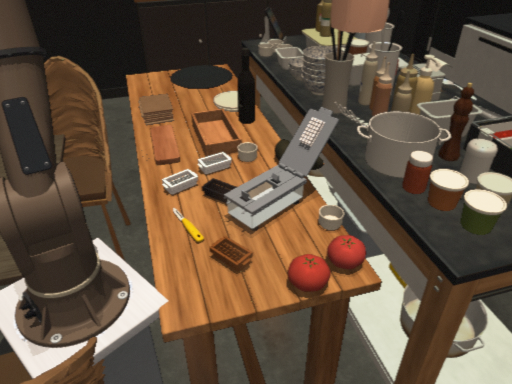

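White candidates in the top view are the insert at (159,223) and the one at (161,175). The nets call the nearer one the grid. The black insert at (204,206) and the brown one at (280,261) are look-alikes. I'll enlarge a crop to check, and measure the yaws in the same run.

```bash
cat > h.py <<'E'
from station import bot
import cv2,numpy as np
from scipy.spatial.transform import Rotation as Ro
def cloud(cam):
    c=bot.camera_model(cam); im,d=bot.get_image(cam)
    v,u=np.mgrid[:384,:512]; K=c["K"]
    P=np.stack([(u-K[0,2])/K[0,0]*d,(v-K[1,2])/K[1,1]*d,d],-1)
    W=(P-c["t"])@c["R"]; W[d==0]=np.nan
    return im,W
def rect(P):
    r=cv2.minAreaRect((P*1000).astype(np.float32)); b=cv2.boxPoints(r)
    e=max((b[1]-b[0],b[2]-b[1]),key=np.linalg.norm); y=np.degrees(np.arctan2(e[1],e[0]))
    return np.round(r[0],1).tolist(),np.round(r[1],1).tolist(),round(float((y+90)%180-90),2)
E
python3 - <<'E'
from h import *
for cam in ["top","scene"]:
    im,W=cloud(cam)
    near=lambda x,y,r:np.hypot(W[...,0]-x,W[...,1]-y)<r
    z=W[...,2]
    m=near(.53,-.087,.2)&(abs(z-.08)<.006); print(cam,"deck",m.sum(),rect(W[m][:,:2]),np.nanmedian(z[m]))
    for x,y in [(.455,.184),(.6,.184)]:
        m=near(x,y,.075)&(abs(z-.032)<.008); print("insert",m.sum(),rect(W[m][:,:2]),np.nanmedian(z[m]))
    if cam=="top": top=cv2.resize(im[150:250,120:220],(500,500),interpolation=cv2.INTER_CUBIC)
    else: s=cv2.resize(im[140:200,155:240],(708,500),interpolation=cv2.INTER_CUBIC)[:,:300*1]
cv2.imwrite("pics/crop.png",np.hstack([top,s]))
E
```

```text
top deck 2276 ([551.9, -89.5], [111.8, 221.6], -2.15) 0.07896379991669636
insert 337 ([452.6, 183.1], [60.1, 111.2], -7.74) 0.03178034638216971
insert 330 ([599.2, 188.2], [109.0, 94.8], 7.55) 0.03159716615776428
scene deck 1533 ([551.1, -87.8], [115.3, 227.1], -2.27) 0.08038217614546347
insert 325 ([449.7, 182.0], [64.4, 111.5], -6.0) 0.03081237615920856
insert 294 ([602.5, 205.6], [105.7, 112.2], -18.02) 0.03115090587788515
```

View pics/crop.png

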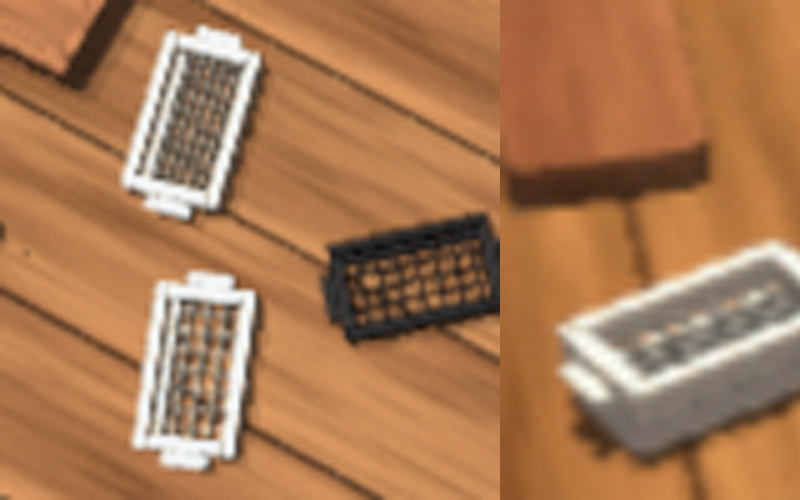

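```bash
cat >> h.py <<'E'
def togo(x,y,z,yaw):
    s=bot.observe(); R=Ro.from_euler('xyz',s["eef_rot"],degrees=True)
    G=Ro.from_euler('xyz',[180,0,yaw],degrees=True)
    print("shift",np.round(R.inv().apply(np.array([x,y,z])-s["eef_pos"]),4),"turn",np.round((R.inv()*G).as_rotvec(degrees=True),2),"clock",s["clock"])
E
python3 -c "
from h import *
togo(.453,.183,.2,173.5); print(bot.camera_model('wrist'))"
```

```text
shift [-0.3467 -0.2807  0.0453] turn [ -0.   -0.  -16.3] clock 1.0
{'K': array([[297.31863964,   0.        , 259.10667811],
       [  0.        , 297.31863964, 191.72078735],
       [  0.        ,   0.        ,   1.        ]]), 'R': array([[ 3.86593289e-01,  9.22250307e-01,  1.65355898e-05],
       [ 8.82927714e-01, -3.70115037e-01,  2.88883213e-01],
       [ 2.66428752e-01, -1.11665712e-01, -9.57364345e-01]]), 't': array([-0.62513619, -0.03748266,  0.37948982])}
```

step_arm --plan '[1,-0.05,-0.04,0.009,0,0,-3,1,-0.1,-0.08,0.018,0,0,-6,1,-0.15,-0.12,0.027,0,0,-9,1,-0.2,-0.16,0.036,0,0,-12,1,-0.25,-0.2,0.045,0,0,-16]'

```text
clock: 1.62
eef_pos: [0.3908, 0.3027, 0.2019]
eef_rot: [180.0, 0.0, 173.3]
force: [1.2, -0.3, 0.0]
width: 1.001
grasp_force: 0.0
```

```bash
python3 -c "
from h import *
togo(.453,.183,.2,173.5)"
```

```text
shift [-0.0756 -0.1116  0.0019] turn [ 0.04  0.04 -0.17] clock 1.625
```

step_arm --plan '[1,-0.03,-0.04,0.002,0,0,0,1,-0.06,-0.08,0.002,0,0,0,1,-0.075,-0.11,0.002,0,0,0,1,-0.075,-0.11,0.002,0,0,0,1,-0.075,-0.11,0.002,0,0,0]'

```text
clock: 2.25
eef_pos: [0.4513, 0.187, 0.1999]
eef_rot: [180.0, 0.0, 173.2]
force: [-0.3, 0.9, 0.4]
width: 1.002
grasp_force: 0.0
```

```bash
cat >> h.py <<'E'
def wcloud():
    c=bot.camera_model("wrist"); im,d=bot.get_image("wrist")
    v,u=np.mgrid[:384,:512]; K=c["K"]; dx=u-K[0,2]; dy=v-K[1,2]; r=np.hypot(dx,dy)+1e-9; th=r/K[0,0]
    t=np.tan(th)/r; P=np.stack([dx*t*d,dy*t*d,d],-1); W=(P-c["t"])@c["R"]; W[d==0]=np.nan
    return im,W
E
python3 - <<'E'
from h import *
im,W=wcloud(); cv2.imwrite("pics/w1.png",cv2.resize(im,None,fx=1.5,fy=1.5))
print(bot.observe()["eef_pos"])
for n in ["grid","slicer","grid_grip","grid_end"]:
    print(n,[(round(d['conf'],2),np.round(d['xyz'],3).tolist()) for d in bot.landmark_of("wrist",n)])
for d in bot.silhouettes("wrist","grid")[:2]:
    m=d["region"]&(abs(W[...,2]-.034)<.004)
    if m.sum()>50: print(d["conf"],m.sum(),rect(W[m][:,:2]),np.nanmedian(W[m][:,2]),np.argwhere(m).mean(0))
togo(.453,.183,.2,173.5)
E
```

```text
[0.45107708 0.18745009 0.19989047]
grid [(0.6, [0.454, 0.183, -0.001]), (0.59, [0.511, 0.056, 0.002]), (0.58, [0.342, -0.17, 0.001])]
slicer [(0.86, [0.596, 0.184, 0.002])]
grid_grip [(0.69, [0.453, 0.184, 0.034]), (0.59, [0.504, 0.053, 0.023])]
grid_end [(0.93, [0.337, -0.108, 0.018]), (0.8, [0.399, 0.186, 0.015]), (0.74, [0.493, 0.106, 0.018]), (0.62, [0.505, 0.176, 0.021])]
0.86 353 ([336.3, -136.0], [58.8, 42.9], 2.5) 0.033585720916142585 [125.35694051   9.24929178]
0.76 1876 ([452.2, 183.5], [58.4, 98.6], -7.2) 0.03386461509096382 [176.23187633 254.98400853]
shift [-0.0023 -0.0038 -0.0002] turn [ 0.01 -0.01 -0.21] clock 2.55
```

View pics/w1.png

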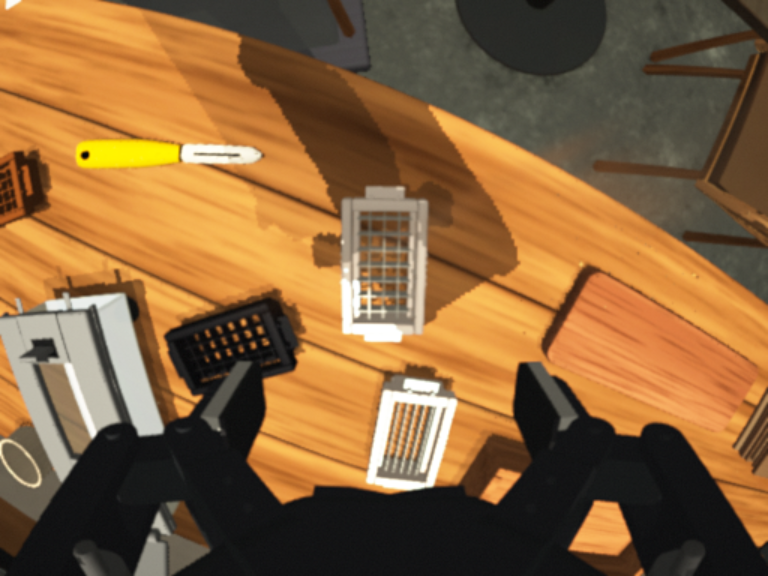

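The enlarged view settles it. The nearer white insert, at (255,176) in wrist pixels, has crossed blades, so it is the grid. The farther one at (275,287) has only parallel blades, so it is the slicer. At home the fingertips have to stay above the deck, so I'll measure where the tips are relative to the TCP.

```bash
cat >> h.py <<'E'
def tips(W):
    s=bot.observe(); R=Ro.from_euler('xyz',s["eef_rot"],degrees=True)
    T=R.inv().apply((W.reshape(-1,3)-s["eef_pos"]))
    return T
E
python3 - <<'E'
from h import *
im,W=wcloud(); T=tips(W)
print(bot.tip_extent)
for sg in (1,-1):
    m=(abs(T[:,0])<.02)&(sg*T[:,1]>.03)&(sg*T[:,1]<.07)&(abs(T[:,2])<.06)
    Q=T[m]; print(m.sum(),np.percentile(Q[:,2],[50,90,97,99.5]).round(4), Q[Q[:,2]>np.percentile(Q[:,2],95)].mean(0).round(4), Q[:,1].min(),Q[:,1].max())
togo(.4525,.1835,.06,172.8)
E
```

```text
0.014
5396 [-0.0489 -0.0137 -0.0053 -0.0009] [ 0.0036  0.0442 -0.0044] 0.030744357188103196 0.06999597187859719
5449 [-0.049  -0.0136 -0.0055 -0.0008] [ 0.0034 -0.0434 -0.0045] -0.06994286938009836 -0.030106828866821145
shift [-0.0017 -0.0032  0.1398] turn [ 0.01 -0.    0.47] clock 2.6
```

step_arm --plan '[1,-0.002,-0.003,0.04,0,0,0.5,1,-0.002,-0.003,0.08,0,0,0.5,1,-0.002,-0.003,0.12,0,0,0.5,1,-0.002,-0.003,0.13,0,0,0.5,1,-0.002,-0.003,0.13,0,0,0.5]'

```text
clock: 3.22
eef_pos: [0.4531, 0.1831, 0.07]
eef_rot: [-180.0, -0.0, 172.7]
force: [-0.7, 0.3, -0.2]
width: 0.998
grasp_force: 0.0
```

```bash
python3 - <<'E'
from h import *
im,W=wcloud()
for d in bot.silhouettes("wrist","grid")[:3]:
    m=d["region"]&(abs(W[...,2]-.034)<.004)
    if m.sum()>50: print(d["conf"],m.sum(),rect(W[m][:,:2]),np.nanmedian(W[m][:,2]))
togo(.4525,.1835,.03,172.8)
E
```

```text
0.87 5129 ([452.7, 183.2], [59.1, 99.7], -7.58) 0.03385218240886742
0.61 905 ([496.3, 54.2], [46.0, 96.2], -80.19) 0.03375204812391507
shift [ 0.0015 -0.0003  0.0411] turn [ 0.07  0.09 -0.09] clock 3.325
```

step_arm --plan '[1,0.001,0,0.025,0,0,0,1,0.001,0,0.04,0,0,0,1,0.001,0,0.04,0,0,0,-1,0.001,0,0.04,0,0,0,-1,0.001,0,0.04,0,0,0]'

```text
clock: 3.95
eef_pos: [0.4527, 0.1837, 0.0309]
eef_rot: [179.9, 0.1, 172.7]
force: [-1.8, -0.7, 9.6]
width: 0.66
grasp_force: 61.6
```

step_arm --plan '[-1,0,0,0,0,0,0,-1,0,0,0,0,0,0,-1,0,0,0,0,0,0,-1,0,0,0,0,0,0,-1,0,0,0,0,0,0]'

```text
clock: 4.58
eef_pos: [0.4527, 0.1836, 0.0309]
eef_rot: [179.9, 0.1, 172.7]
force: [-2.3, 0.6, 8.4]
width: 0.661
grasp_force: 61.9
```

```bash
python3 - <<'E'
from h import *
print(bot.observe())
im,W=wcloud(); T=tips(W); cv2.imwrite("pics/w2.png",cv2.resize(im,None,fx=1.5,fy=1.5))
for sg in (1,-1):
    m=(abs(T[:,0])<.011)&(sg*T[:,1]>.032)&(sg*T[:,1]<.06)&(T[:,2]<.02)&(T[:,2]>-.05)
    Q=T[m]; print(m.sum(),np.percentile(Q[:,2],[50,90,97,99.5]).round(4), Q[Q[:,2]>np.percentile(Q[:,2],95)].mean(0).round(4))
E
```

```text
{'clock': 4.575, 'qpos': array([-31.72981676,  29.76053859,   4.50086867, 121.3883436 ,
        -4.65556952,  28.90496687,  58.95234748]), 'dq': array([ 0.01479215,  0.01928014, -0.08062942, -0.00849061, -0.08886098,
       -0.01796877, -0.04472113]), 'tau': array([  0.29518386, -54.87552524,   2.13053361, -16.24730408,
         0.15511381,  -0.55425821,   0.05926052]), 'eef_pos': array([0.45269266, 0.18363312, 0.03093864]), 'eef_rot': array([1.79928029e+02, 7.44742756e-02, 1.72699217e+02]), 'force': array([-2.27098306,  0.63292567,  8.3914914 ]), 'torque': array([-0.04198631,  0.28858035, -0.05636931]), 'grasp_force': 61.90970063209534, 'width': 0.6608907584840942}
1955 [-0.0446 -0.0178 -0.0047  0.0007] [ 0.0077  0.0395 -0.0034]
1974 [-0.0447 -0.0176 -0.0048  0.0009] [ 0.0076 -0.0391 -0.0037]
```

View pics/w2.png

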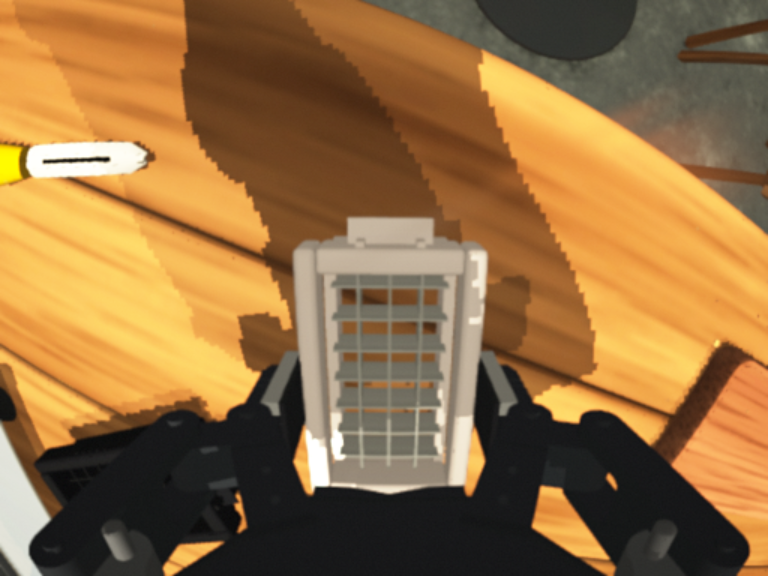

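The grid is held centrally, and the crossed lattice is visible between the fingers. Now the tip height.

```bash
python3 - <<'E'
from h import *
im,W=wcloud(); T=tips(W).reshape(384,512,3)
for c in (186,192,196,199,326,331):
    print(c,[(r,*(T[r,c]*1000).round(1)) for r in range(232,262,4)])
togo(.5305,-.087,.2,177.8)
E
```

```text
186 [(232, np.float64(0.3), np.float64(-43.9), np.float64(31.8)), (236, np.float64(-1.4), np.float64(-43.6), np.float64(29.7)), (240, np.float64(-4.9), np.float64(-44.3), np.float64(31.4)), (244, np.float64(11.3), np.float64(-34.2), np.float64(-5.7)), (248, np.float64(11.7), np.float64(-33.1), np.float64(-10.5)), (252, np.float64(11.9), np.float64(-32.1), np.float64(-14.7)), (256, np.float64(11.6), np.float64(-31.5), np.float64(-17.7)), (260, np.float64(11.2), np.float64(-30.9), np.float64(-20.6))]
192 [(232, np.float64(0.7), np.float64(-40.0), np.float64(31.2)), (236, np.float64(11.8), np.float64(-32.9), np.float64(2.2)), (240, np.float64(11.9), np.float64(-32.0), np.float64(-2.4)), (244, np.float64(12.3), np.float64(-30.9), np.float64(-7.4)), (248, np.float64(11.0), np.float64(-30.7), np.float64(-9.0)), (252, np.float64(11.8), np.float64(-29.5), np.float64(-14.3)), (256, np.float64(11.9), np.float64(-28.7), np.float64(-18.2)), (260, np.float64(12.1), np.float64(-27.9), np.float64(-21.9))]
196 [(232, np.float64(1.0), np.float64(-37.4), np.float64(30.6)), (236, np.float64(11.6), np.f
[... 1264 characters left out ...]
4(-13.9)), (256, np.float64(11.5), np.float64(29.3), np.float64(-17.3)), (260, np.float64(11.8), np.float64(28.5), np.float64(-21.2))]
331 [(232, np.float64(-2.0), np.float64(45.1), np.float64(37.0)), (236, np.float64(-3.2), np.float64(44.5), np.float64(33.8)), (240, np.float64(11.3), np.float64(35.2), np.float64(-1.3)), (244, np.float64(11.4), np.float64(34.2), np.float64(-5.6)), (248, np.float64(12.0), np.float64(33.0), np.float64(-10.9)), (252, np.float64(11.7), np.float64(32.2), np.float64(-14.2)), (256, np.float64(11.5), np.float64(31.6), np.float64(-17.4)), (260, np.float64(11.1), np.float64(31.0), np.float64(-20.2))]
shift [-0.1118 -0.2584 -0.1692] turn [ 0.07  0.08 -5.09] clock 4.675
```

step_arm --plan '[-1,0,0,-0.02,0,0,0,-1,0,0,-0.06,0,0,0,-1,0,0,-0.11,0,0,0,-1,0,0,-0.16,0,0,0,-1,0,0,-0.17,0,0,0]'

```text
clock: 5.3
eef_pos: [0.4536, 0.1839, 0.2034]
eef_rot: [179.8, 0.3, 172.7]
force: [0.6, 0.1, -2.8]
width: 0.658
grasp_force: 65.6
```

step_arm --plan '[-1,-0.022,-0.05,0,0,0,-1,-1,-0.045,-0.1,0,0,0,-2,-1,-0.068,-0.155,0,0,0,-3,-1,-0.09,-0.21,0,0,0,-4,-1,-0.112,-0.25,0,0,0,-5]'

```text
clock: 5.92
eef_pos: [0.5308, -0.0819, 0.1991]
eef_rot: [-180.0, -0.1, 177.6]
force: [0.9, 1.3, -1.5]
width: 0.661
grasp_force: 65.5
```

step_arm --plan '[-1,0,-0.004,0,0,0,0,-1,0,-0.008,0,0,0,0,-1,0,-0.008,0,0,0,0,-1,0,-0.008,0,0,0,0,-1,0,-0.008,0,0,0,0]'

```text
clock: 6.55
eef_pos: [0.5311, -0.0862, 0.1998]
eef_rot: [180.0, -0.0, 177.8]
force: [0.6, 0.6, -2.1]
width: 0.656
grasp_force: 65.5
```

```bash
python3 - <<'E'
from h import *
print(bot.observe()["eef_pos"],bot.observe()["eef_rot"],bot.observe()["force"])
im,W=wcloud(); T=tips(W).reshape(384,512,3); np.savez("w3.npz",im=im,W=W,T=T)
cv2.imwrite("pics/w3.png",cv2.resize(im,None,fx=1.5,fy=1.5))
for n in ["seat","dicer","grid","grid_grip","grid_end"]:
    print(n,[(round(d['conf'],2),np.round(d['xyz'],3).tolist()) for d in bot.landmark_of("wrist",n)[:3]])
for d in bot.silhouettes("wrist","grid")[:2]:
    m=d["region"]&(abs(T[...,2]+.003)<.005)
    if m.sum()>50: print(d["conf"],m.sum(),rect(W[m][:,:2]),np.nanmedian(T[m][:,2]))
m=(abs(W[...,2]-.08)<.005)&(np.hypot(W[...,0]-.53,W[...,1]+.087)<.15)
print(m.sum(),rect(W[m][:,:2]),np.nanmedian(W[m][:,2]),W[m].min(0),W[m].max(0))
togo(.5305,-.087,.2,177.8)
E
```

```text
[ 0.53109231 -0.08619826  0.19983711] [ 1.79986120e+02 -3.38548788e-04  1.77779034e+02] [ 0.6090592   0.59884106 -2.11044151]
seat [(0.58, [0.53, -0.09, 0.081])]
dicer [(0.56, [0.557, -0.09, 0.0])]
grid [(0.78, [0.507, 0.054, 0.001]), (0.75, [0.532, -0.086, 0.164]), (0.63, [0.34, -0.168, -0.0])]
grid_grip [(0.59, [0.534, -0.089, 0.195])]
grid_end [(0.84, [0.517, 0.0, 0.019]), (0.84, [0.341, -0.221, 0.015]), (0.79, [0.476, -0.089, 0.185])]
8773 ([549.7, -88.8], [112.4, 216.5], -2.2) 0.08015965044845265 [ 0.43953427 -0.14809504  0.07501566] [ 0.6560711  -0.02904166  0.08484804]
shift [ 0.0006 -0.     -0.0002] turn [ 0.    0.01 -0.1 ] clock 6.9
```

View pics/w3.png

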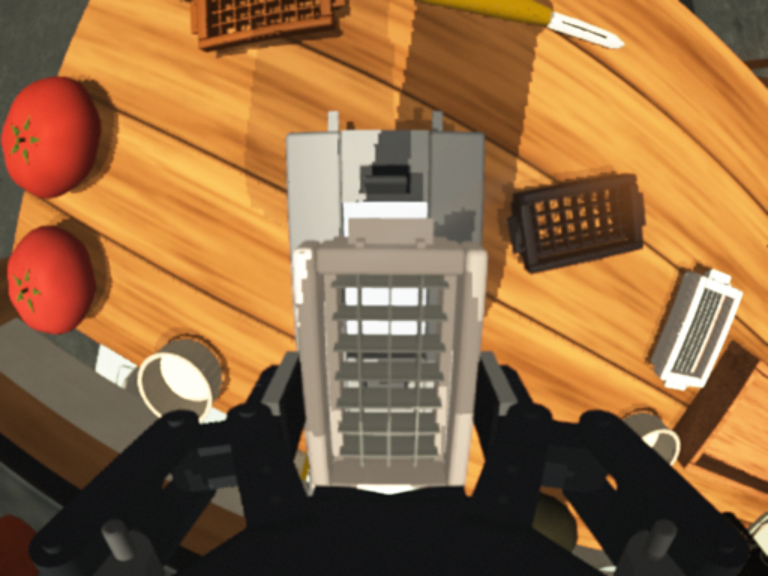

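The picture shows the held grid over the deck, with the opening's front part visible at about px (230–285, 135–165) unscaled. Next I'll measure the deck, opening and grid in the tool frame.

```bash
python3 - <<'E'
from h import *
d=np.load("w3.npz"); W,T=d["W"],d["T"]*1000
x,y,z=T[...,0],T[...,1],T[...,2]
m=(abs(x)<62)&(abs(y)<32)&(z>-8)&(z<3)
print("grid top z",np.nanmedian(z[m]), "ext x",np.percentile(x[m],[.5,99.5]),"y",np.percentile(y[m],[.5,99.5]),rect(T[m][:,:2]/1000))
lug=(abs(x)>50)&(abs(x)<64)&(abs(y)<20)&(z>0)&(z<14); 
for s in(1,-1):
    q=lug&(s*x>0); print("lug",s,q.sum(),np.percentile(x[q],[1,50,99]) if q.sum() else 0, np.percentile(y[q],[2,98]) if q.sum() else 0,np.median(z[q]) if q.sum() else 0)
D=(abs(W[...,2]-.08)<.004)&(abs(x)<130)&(abs(y)<70)
for xc in (70,80,90,100,105):
    q=D&(abs(x-xc)<3); print("deck sides at x",xc,np.percentile(y[q],[.5,99.5]).round(1))
q=D&(abs(y)<45)&(x>50)
for yc in(-40,-25,25,40): 
    q=D&(abs(y-yc)<3)&(x>50); print("front",yc,np.percentile(x[q],99.5).round(1))
for r in range(128,166,6):
    row=[(c,x[r,c].round(1),y[r,c].round(1),W[r,c,2].round(3)) for c in range(222,292) if abs(W[r,c,2]-W[r,c-1,2])>.01]
    print(r,row[:6])
for c in (240,250,270,280):
    print(c,[(r,x[r,c].round(1),W[r,c,2].round(3)) for r in range(110,166) if abs(W[r,c,2]-W[r-1,c,2])>.008])
E
```

```text
grid top z -2.6634219475496472 ext x [-41.90268971  49.19187383] y [-30.03017019  30.15642046] ([4.3, 0.4], [63.8, 96.9], -3.13)
lug 1 744 [50.05336103 53.14971685 55.99597176] [-11.49148405  13.22402415] 4.897128200024266
lug -1 0 0 0 0
deck sides at x 70 [-56.7  53.2]
deck sides at x 80 [-57.5  53. ]
deck sides at x 90 [-55.7  52.2]Traceback (most recent call last):
  File "<stdin>", line 11, in <module>
    return _quantile_unchecked(
        a, q, axis, out, overwrite_input, method, keepdims, weights)
    return _ureduce(a,
                    func=_quantile_ureduce_func,
    ...<5 lines>...
                    overwrite_input=overwrite_input,
                    method=method)
    r = func(a, **kwargs)
    result = _quantile(arr,
                       quantiles=q,
    ...<2 lines>...
                       out=out,
                       weights=wgt)
    slices_having_nans = np.isnan(arr[-1, ...])
                                  ~~~^^^^^^^^^
IndexError: index -1 is out of bounds for axis 0 with size 0
```

```bash
python3 - <<'E'
from h import *
d=np.load("w3.npz"); W,T=d["W"],d["T"]*1000
x,y,z=T[...,0],T[...,1],T[...,2]
D=(abs(W[...,2]-.08)<.004)&(abs(x)<130)&(abs(y)<70)
for yc in(-45,-35,35,45): 
    q=D&(abs(y-yc)<3)&(x>50); print("front",yc,np.percentile(x[q],99.5).round(1) if q.sum() else 0)
for r in range(138,150,4):
    print(r,[(c,x[r,c].round(1),y[r,c].round(1),W[r,c,2].round(3)) for c in range(222,292) if abs(W[r,c,2]-W[r,c-1,2])>.01])
for c in (240,250,270,280):
    print(c,[(r,x[r-1,c].round(1),x[r,c].round(1),W[r-1:r+1,c,2].round(3)) for r in range(100,160) if abs(W[r,c,2]-W[r-1,c,2])>.008])
E
```

```text
front -45 89.2
front -35 89.1
front 35 89.1
front 45 89.3
138 [(229, np.float64(39.3), np.float64(-31.1), np.float64(0.017)), (284, np.float64(45.5), np.float64(22.0), np.float64(0.073))]
142 [(229, np.float64(34.9), np.float64(-31.3), np.float64(0.017)), (284, np.float64(42.2), np.float64(21.9), np.float64(0.074))]
146 [(229, np.float64(30.7), np.float64(-31.3), np.float64(0.017)), (232, np.float64(55.8), np.float64(-11.7), np.float64(0.196)), (289, np.float64(39.7), np.float64(25.6), np.float64(0.081))]
240 [(135, np.float64(49.5), np.float64(42.4), array([0.079, 0.017])), (145, np.float64(32.7), np.float64(56.1), array([0.017, 0.195]))]
250 [(118, np.float64(64.0), np.float64(64.0), array([0.082, 0.1  ])), (129, np.float64(55.7), np.float64(53.9), array([0.093, 0.081])), (135, np.float64(49.7), np.float64(42.3), array([0.081, 0.017])), (145, np.float64(32.7), np.float64(55.8), array([0.017, 0.194]))]
270 [(118, np.float64(63.9), np.float64(64.0), array([0.08, 0.1 ])), (125, np.float64(59.3), np.float64(57.2), array([0.099, 0.081])), (135, np.float64(49.7), np.float64(42.3), array([0.081, 0.017])), (145, np.float64(32.8), np.float64(55.7), array([0.017, 0.193]))]
280 [(135, np.float64(49.7), np.float64(42.5), array([0.08 , 0.018])), (146, np.float64(31.8), np.float64(55.5), array([0.017, 0.195]))]
```

step_arm --plan '[-1,0.0015,-0.0018,0.02,0,0,0,-1,0.0015,-0.0018,0.045,0,0,0,-1,0.0015,-0.0018,0.065,0,0,0,-1,0.0015,-0.0018,0.08,0,0,0,-1,0.0015,-0.0018,0.08,0,0,0]'

```text
clock: 7.52
eef_pos: [0.5289, -0.0887, 0.119]
eef_rot: [180.0, -0.1, 177.7]
force: [-0.4, 0.1, -0.6]
width: 0.66
grasp_force: 65.5
```

```bash
python3 - <<'E'
from h import *
s=bot.observe(); print(s["eef_pos"],s["eef_rot"],s["force"])
im,W=wcloud(); T=tips(W).reshape(384,512,3)*1000
cv2.imwrite("pics/w4.png",cv2.resize(im,None,fx=1.5,fy=1.5))
x,y,z=T[...,0],T[...,1],T[...,2]
D=(abs(W[...,2]-.08)<.004)&(abs(x)<130)&(abs(y)<75)
for yc in(-45,-35,35,45): 
    q=D&(abs(y-yc)<3)&(x>50); print("front",yc,np.percentile(x[q],99.5).round(1) if q.sum() else 0)
for xc in (60,70,80):
    q=D&(abs(x-xc)<3); print("sides",xc,np.percentile(y[q],[.5,99.5]).round(1) if q.sum() else 0)
h=(W[...,2]>.09)&(W[...,2]<.108)&(x>57.5)&(x<75)&(abs(y)<25); print("hook",h.sum(), np.percentile(y[h],[2,98]) if h.sum() else 0,np.percentile(x[h],[2,98]) if h.sum() else 0)
lug=(x>50)&(x<57.3)&(abs(y)<20)&(z>0)&(z<14); print("lug",np.percentile(y[lug],[2,98]),np.percentile(x[lug],99),np.median(z[lug]))
togo(.5295,-.088,.112,177.8)
E
```

```text
[ 0.52893945 -0.08873756  0.11897883] [ 1.79999133e+02 -1.09637397e-01  1.77700493e+02] [-0.42868052  0.13551092 -0.60610645]
front -45 87.5
front -35 87.4
front 35 88.2
front 45 88.2
sides 60 [-54.4  55.7]
sides 70 [-54.2  55.5]
sides 80 [-54.1  55.4]
hook 521 [-9.8523262  11.06054596] [57.53344672 62.79291715]
lug [-11.57147456  13.08165068] 56.57359455879862 5.652751214552165
shift [0.     0.0008 0.0078] turn [-0.   -0.03 -0.1 ] clock 7.575
```

View pics/w4.png

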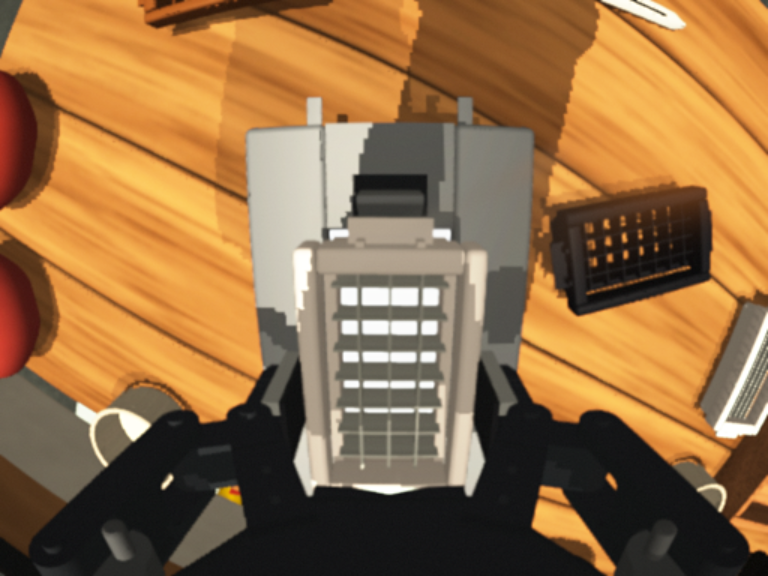

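The hook, lug and deck edges line up to within about 0.5 mm (front hook at px (260,130), lug at (260,153)). Descending in small steps.

step_arm --plan '[-1,0,0,0.003,0,0,0,-1,0,0,0.006,0,0,0,-1,0,0,0.008,0,0,0,-1,0,0,0.01,0,0,0,-1,0,0,0.01,0,0,0]'

```text
clock: 8.2
eef_pos: [0.5295, -0.0887, 0.1097]
eef_rot: [180.0, -0.0, 177.7]
force: [0.7, 0.1, -1.6]
width: 0.66
grasp_force: 65.5
```

step_arm --plan '[-1,0,0,0.001,0,0,0,-1,0,0,0.002,0,0,0,-1,0,0,0.003,0,0,0,-1,0,0,0.004,0,0,0,-1,0,0,0.005,0,0,0]'

```text
clock: 8.82
eef_pos: [0.5296, -0.0888, 0.1047]
eef_rot: [180.0, 0.0, 177.7]
force: [-0.2, 0.8, -1.3]
width: 0.662
grasp_force: 65.5
```

The skirt is in with no contact force. Going on to the hooks.

step_arm --plan '[-1,0,0,0.001,0,0,0,-1,0,0,0.002,0,0,0,-1,0,0,0.003,0,0,0,-1,0,0,0.004,0,0,0,-1,0,0,0.004,0,0,0]'

```text
clock: 9.45
eef_pos: [0.5296, -0.0888, 0.1008]
eef_rot: [180.0, 0.0, 177.7]
force: [0.1, -0.7, -0.8]
width: 0.664
grasp_force: 65.7
```

step_arm --plan '[-1,0,0,0.001,0,0,0,-1,0,0,0.002,0,0,0,-1,0,0,0.002,0,0,0,-1,0,0,0.003,0,0,0,-1,0,0,0.003,0,0,0]'

```text
clock: 10.07
eef_pos: [0.5297, -0.0888, 0.0979]
eef_rot: [180.0, 0.0, 177.7]
force: [-1.5, 0.3, 4.1]
width: 0.66
grasp_force: 66.1
```

step_arm --plan '[-1,0,0,0.0005,0,0,0,-1,0,0,0.001,0,0,0,-1,0,0,0.0015,0,0,0,-1,0,0,0.002,0,0,0,-1,0,0,0.002,0,0,0]'

```text
clock: 10.7
eef_pos: [0.5298, -0.0888, 0.0961]
eef_rot: [180.0, 0.0, 177.7]
force: [-1.3, 0.7, 7.2]
width: 0.66
grasp_force: 66.4
```

step_arm --plan '[-1,0,0,0.0005,0,0,0,-1,0,0,0.001,0,0,0,-1,0,0,0.0015,0,0,0,-1,0,0,0.002,0,0,0,-1,0,0,0.002,0,0,0]'

```text
clock: 11.32
eef_pos: [0.5301, -0.0888, 0.0944]
eef_rot: [180.0, 0.1, 177.7]
force: [-1.6, 0.8, 9.9]
width: 0.664
grasp_force: 66.8
```

step_arm --plan '[-1,0,0,0.0005,0,0,0,-1,0,0,0.001,0,0,0,-1,0,0,0.0015,0,0,0,-1,0,0,0.002,0,0,0,-1,0,0,0.002,0,0,0]'

```text
clock: 11.95
eef_pos: [0.5302, -0.0889, 0.0926]
eef_rot: [180.0, 0.1, 177.7]
force: [-2.5, 0.1, 12.4]
width: 0.66
grasp_force: 67.1
```

step_arm --plan '[-1,0,0,0.0005,0,0,0,-1,0,0,0.001,0,0,0,-1,0,0,0.0015,0,0,0,-1,0,0,0.002,0,0,0,-1,0,0,0.002,0,0,0]'

```text
clock: 12.58
eef_pos: [0.5304, -0.0889, 0.0909]
eef_rot: [180.0, 0.1, 177.7]
force: [-2.7, 0.5, 14.7]
width: 0.663
grasp_force: 67.4
```

step_arm --plan '[-1,0,0,0.0005,0,0,0,-1,0,0,0.001,0,0,0,-1,0,0,0.0015,0,0,0,-1,0,0,0.002,0,0,0,-1,0,0,0.002,0,0,0]'

```text
clock: 13.2
eef_pos: [0.5305, -0.0889, 0.0892]
eef_rot: [180.0, 0.1, 177.7]
force: [-3.0, -0.4, 18.7]
width: 0.663
grasp_force: 67.8
```

```bash
cat > chk.py <<'E'
from h import *
s=bot.observe(); print(s["clock"],s["eef_pos"],s["eef_rot"],s["force"],s["torque"])
im,W=wcloud(); T=tips(W).reshape(384,512,3)*1000
cv2.imwrite("pics/last.png",cv2.resize(im,None,fx=1.5,fy=1.5))
x,y,z=T[...,0],T[...,1],T[...,2]; Z=W[...,2]*1000
for nm,q in dict(front_frame=(x>40)&(x<47)&(abs(y)<24)&(z<6),sideL=(y>22)&(y<28)&(x>14)&(x<46)&(z<6),sideR=(y<-22)&(y>-28)&(x>14)&(x<46)&(z<6),lug=(x>50)&(x<55)&(abs(y)<12)&(z<14),
  deckfront=(x>70)&(x<85)&(abs(y)>20)&(abs(y)<45)&(Z>60)&(Z<90),deckside=(abs(y)>36)&(abs(y)<52)&(x>15)&(x<60)&(Z>60)&(Z<90)).items():
    print(nm,q.sum(),"tool z",np.nanmedian(z[q]).round(1),"world z",np.nanmedian(Z[q]).round(1))
h=(Z>85)&(Z<105)&(x>56)&(x<80)&(abs(y)<14); print("hook top",np.percentile(Z[h],97).round(1),np.percentile(x[h],[1,50,99]).round(1))
q=(x>20)&(x<47)&(abs(y)<29)&(abs(z)<8)
for xc in (20,30,44):
    q=(abs(x-xc)<2)&(abs(y)>23)&(abs(y)<28)&(z<6); print("frame z at x",xc,np.nanmedian(Z[q]).round(1))
E
python3 chk.py
```

```text
13.2 [ 0.53045023 -0.08891002  0.08916874] [1.79989245e+02 1.30806923e-01 1.77698170e+02] [-3.02071193 -0.43045641 18.6602806 ] [0.11038534 0.57639423 0.04424407]
front_frame 1555 tool z -2.4 world z 91.5
sideL 1989 tool z -54.6 world z 143.7
sideR 1794 tool z -55.1 world z 144.2
lug 567 tool z 5.5 world z 83.5
deckfront 2962 tool z 16.9 world z 72.1
deckside 4847 tool z 16.9 world z 72.2
hook top 95.6 [56.6 62.  65.6]
frame z at x 20 149.4
frame z at x 30 91.7
frame z at x 44 91.5
```

View pics/last.png

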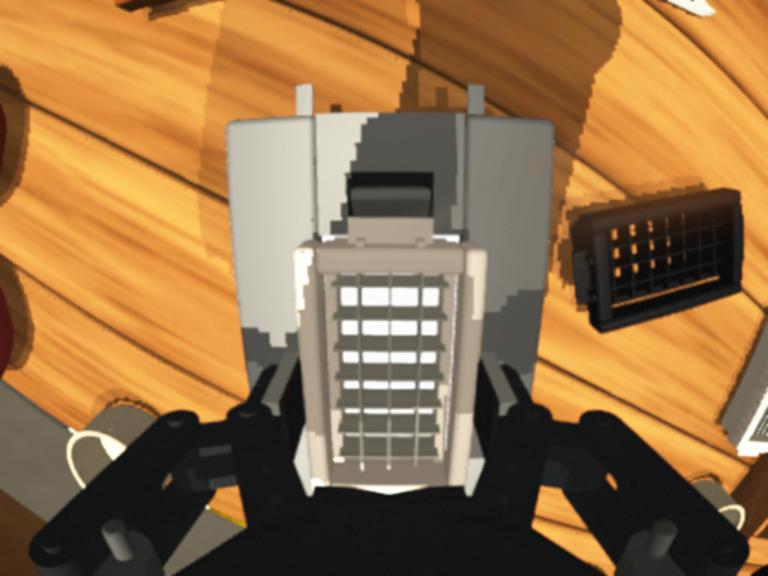

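Deck has sunk to 72.1 mm and the frame top is 19.4 mm above it, so 3.4 mm remain, level and without slip in the grip. The lug is on the hook's slope at px (260,140). Pressing on.

step_arm --plan '[-1,0,0,0.0005,0,0,0,-1,0,0,0.001,0,0,0,-1,0,0,0.0015,0,0,0,-1,0,0,0.0015,0,0,0,-1,0,0,0.0015,0,0,0]'

```text
clock: 13.88
eef_pos: [0.5289, -0.0888, 0.0868]
eef_rot: [180.0, -0.1, 177.7]
force: [-5.9, 0.4, 14.4]
width: 0.663
grasp_force: 67.3
```

```bash
python3 chk.py
```

```text
13.875 [ 0.52892265 -0.08883328  0.08684816] [ 1.79985788e+02 -5.12069085e-02  1.77692338e+02] [-5.88347232  0.36801466 14.38243398] [0.05749936 1.19410052 0.03151803]
front_frame 1573 tool z -2.9 world z 89.8
sideL 1999 tool z -54.0 world z 140.9
sideR 1773 tool z -55.1 world z 141.9
lug 456 tool z 4.3 world z 82.6
deckfront 3117 tool z 12.9 world z 74.0
deckside 5058 tool z 12.9 world z 74.0
hook top 97.8 [56.  60.  62.1]
frame z at x 20 146.4
frame z at x 30 89.9
frame z at x 44 89.8
```

```bash
cat > fit.py <<'E'
from h import *
s=bot.observe(); im,W=wcloud(); T=tips(W).reshape(-1,3)*1000
x,y,z=T.T
q=(x>-48)&(x<48)&(abs(y)<29)&(abs(z+2.7)<3)
for k in range(3):
    A=np.c_[x[q],y[q],np.ones(q.sum())]; c=np.linalg.lstsq(A,z[q],rcond=None)[0]; q&=abs(np.c_[x,y,np.ones(len(x))]@c-z)<.8
print("frame",q.sum(),"x range",np.percentile(x[q],[1,20,50,99]).round(0),"slope x deg",np.degrees(c[0]).round(2),"y",np.degrees(c[1]).round(2),c[2].round(2))
for a,b in((-48,-38),(-38,-20),(-20,0),(0,20),(20,40),(40,48)):
    r=(x>a)&(x<b)&(abs(y)<29)&(abs(z+2.7)<3); print(a,b,r.sum(),np.median(z[r]).round(2) if r.sum() else 0)
Z=W.reshape(-1,3)[:,2]*1000
d=(abs(y)>34)&(abs(y)<53)&(x>-60)&(x<85)&(Z>66)&(Z<86)
for k in range(3):
    A=np.c_[x[d],y[d],np.ones(d.sum())]; c=np.linalg.lstsq(A,z[d],rcond=None)[0]; d&=abs(np.c_[x,y,np.ones(len(x))]@c-z)<.8
print("deck",d.sum(),np.percentile(x[d],[1,50,99]).round(),"slope x deg",np.degrees(c[0]).round(2),"y",np.degrees(c[1]).round(2),c[2].round(2))
E
python3 fit.py
```

```text
frame 4517 x range [-41. -11.  28.  48.] slope x deg -0.14 y -0.0 -2.78
-48 -38 516 -2.13
-38 -20 652 -2.88
-20 0 904 -2.9
0 20 1093 -2.85
20 40 1238 -2.81
40 48 2215 -2.89
deck 9314 [-47.  45.  84.] slope x deg 0.04 y 0.01 12.86
```

The frame lies flat at both ends: the frame top is 15.7 mm above the deck, against 16 mm at home. Relaxing the press before the tug.

step_arm --plan '[-1,0,0,-0.001,0,0,0,-1,0,0,-0.002,0,0,0,-1,0,0,-0.003,0,0,0,-1,0,0,-0.004,0,0,0,-1,0,0,-0.004,0,0,0]'

```text
clock: 14.6
eef_pos: [0.5289, -0.0888, 0.0903]
eef_rot: [180.0, -0.1, 177.7]
force: [-2.2, -0.4, 4.8]
width: 0.661
grasp_force: 66.3
```

```bash
python3 chk.py; python3 fit.py
```

```text
14.6 [ 0.52891207 -0.08878072  0.09027446] [ 1.79993418e+02 -6.44311068e-02  1.77696200e+02] [-2.21045423 -0.41559849  4.79014014] [0.00382264 0.68046844 0.00822356]
front_frame 1580 tool z -2.9 world z 93.2
sideL 2003 tool z -54.1 world z 144.4
sideR 1782 tool z -54.7 world z 145.0
lug 451 tool z 4.4 world z 85.9
deckfront 3120 tool z 13.0 world z 77.3
deckside 5054 tool z 12.9 world z 77.4
hook top 101.0 [56.  60.1 62.1]
frame z at x 20 149.5
frame z at x 30 93.3
frame z at x 44 93.1
frame 4451 x range [-41. -12.  26.  48.] slope x deg -0.16 y -0.02 -2.78
-48 -38 518 -2.19
-38 -20 655 -2.89
-20 0 886 -2.89
0 20 1095 -2.87
20 40 1236 -2.82
40 48 2193 -2.89
deck 9402 [-48.  44.  84.] slope x deg 0.04 y 0.01 12.89
```

step_arm --plan '[-1,0,0,-0.002,0,0,0,-1,0,0,-0.0035,0,0,0,-1,0,0,-0.005,0,0,0,-1,0,0,-0.006,0,0,0,-1,0,0,-0.006,0,0,0]'

```text
clock: 15.32
eef_pos: [0.5295, -0.0887, 0.0961]
eef_rot: [180.0, -0.0, 177.7]
force: [0.2, 0.9, -4.8]
width: 0.666
grasp_force: 65.0
```

```bash
python3 chk.py|head -8; python3 fit.py|tail -1
```

```text
15.325 [ 0.52946333 -0.08867024  0.09613561] [ 1.79996113e+02 -1.46966257e-02  1.77708935e+02] [ 0.23876318  0.89467673 -4.7814575 ] [ 0.06587549 -0.15803701  0.03566315]
front_frame 1580 tool z -2.9 world z 99.1
sideL 1990 tool z -54.3 world z 150.5
sideR 1770 tool z -55.1 world z 151.3
lug 506 tool z 4.7 world z 91.5
deckfront 3034 tool z 14.5 world z 81.6
deckside 4974 tool z 14.5 world z 81.7
hook top 104.8 [56.  60.6 62.8]
deck 9304 [-50.  44.  84.] slope x deg -0.01 y 0.01 14.51
```

The hooks hold: the deck has lifted about 1.5 mm with 1.5 mm of play under the lugs. I'll hold with 0.5 mm more, then go back down and release.

step_arm --plan '[-1,0,0,-0.0005,0,0,0,-1,0,0,-0.0005,0,0,0,-1,0,0,-0.0005,0,0,0,-1,0,0,0.001,0,0,0,-1,0,0,0.002,0,0,0]'

```text
clock: 16.05
eef_pos: [0.5299, -0.0889, 0.0945]
eef_rot: [-180.0, 0.0, 177.7]
force: [-0.7, -0.3, -1.6]
width: 0.662
grasp_force: 65.4
```

step_arm --plan '[-1,0,0,0.001,0,0,0,-1,0,0,0.001,0,0,0,0.2,0,0,0.001,0,0,0,1,0,0,0.001,0,0,0,1,0,0,0.001,0,0,0]'

```text
clock: 16.68
eef_pos: [0.5297, -0.0888, 0.0935]
eef_rot: [180.0, 0.0, 177.7]
force: [0.2, -0.1, 0.1]
width: 0.997
grasp_force: 0.0
```

step_arm --plan '[1,0,0,0,0,0,0,1,0,0,0,0,0,0,1,0,0,-0.01,0,0,0,1,0,0,-0.03,0,0,0,1,0,0,-0.06,0,0,0]'

```text
clock: 17.3
eef_pos: [0.5291, -0.0887, 0.154]
eef_rot: [180.0, -0.1, 177.7]
force: [0.3, 0.0, -0.5]
width: 0.998
grasp_force: 0.0
```

step_arm --plan '[1,0,0,-0.03,0,0,0,1,0,0,-0.05,0,0,0,1,0,0,-0.05,0,0,0,1,0,0,-0.05,0,0,0,1,0,0,-0.05,0,0,0]'

```text
clock: 17.92
eef_pos: [0.529, -0.0887, 0.2025]
eef_rot: [180.0, -0.1, 177.7]
force: [0.8, -0.4, -0.2]
width: 0.997
grasp_force: 0.0
```

```bash
python3 - <<'E'
from h import *
s=bot.observe(); print(s["eef_pos"],s["force"],s["width"])
im,W=wcloud(); cv2.imwrite("pics/w6.png",cv2.resize(im,None,fx=1.5,fy=1.5))
Z=W[...,2]; q=(np.hypot(W[...,0]-.5295,W[...,1]+.0885)<.06)&(abs(Z-.096)<.008)
P=W[q]; A=np.c_[P[:,:2]-[.5295,-.0885],np.ones(len(P))]; c=np.linalg.lstsq(A,P[:,2],rcond=None)[0]
print(rect(P[:,:2]),np.median(P[:,2]),np.degrees(c[:2]))
d=(np.hypot(W[...,0]-.53,W[...,1]+.0885)<.14)&(abs(Z-.08)<.004);print("deck",np.median(Z[d]))
E
```

```text
[ 0.5289931  -0.08868307  0.2024823 ] [ 0.84734155 -0.4459404  -0.17562701] 0.9974423400922593
([529.5, -88.5], [58.6, 119.8], -2.62) 0.09525257901951643 [0.0961808  0.03749988]
deck 0.07954701677913878
```

View pics/w6.png

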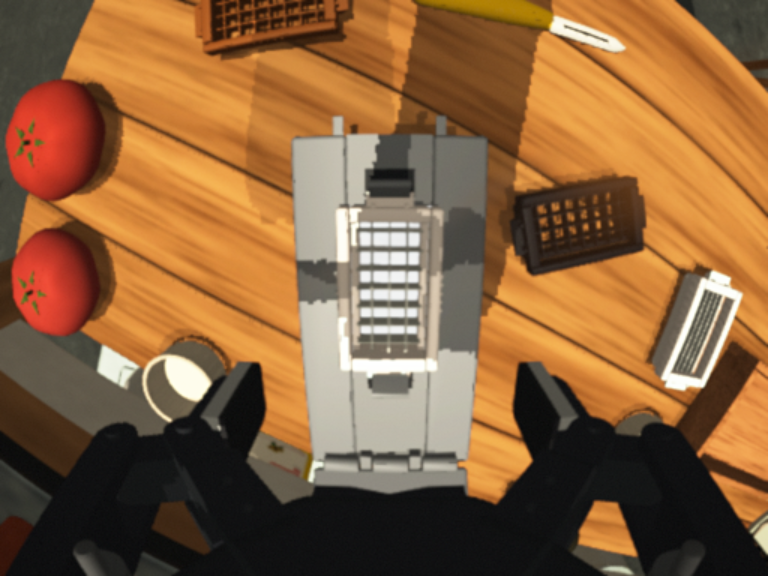

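The grid lies level in the opening (px (260,193)), with its frame top 15.7 mm above the deck. Both hooks, at (260,120) and (260,254), stand over its lugs, and the gripper is clear. Handing in.

```bash
python3 -c "
from station import bot
print(bot.hand_in())"
```

```text
the job is handed in; nothing more can be done
None
```

The dicing grid is pressed home in the dicer with both hooks over its lugs, held under a light upward tug (about 4 N), and is released; the job is handed in, but no verdict came back.

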